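Clamp a pine block in the flip-up jig

ROBOT

A 6-joint arm with a two-finger parallel gripper is mounted at the origin on a cart in front of the work surface, level with it; the furniture and walls round the work are solid. World frame = base frame: x ahead of the robot, y to its left, z up, the work surface at z = 0. Lengths are in mm, angles in rad, forces in N, time in s.
With the tool pointing down it reaches from about 250 to 725 mm from the base axis. Payload 4 kg.
Tool frame: the origin (TCP) lies at the centre of the arm's flange, where the gripper is bolted on; the fingertips stand 173 mm ahead of it and the grasp point (between the pads) lies 155 mm ahead of it; z points along the fingers, y is the line along which they close (so a half turn about z gives the same grasp; the last joint's range is limited). The gripper opens to 85 mm and grips with 20 to 120 N. Pads are 22 mm wide; open, the fingers measure 114 mm over their backs; the gripper's body (76 mm by 85 mm) begins 54 mm behind the grasp point. The pads swing forward as they close: fully open they stand 13 mm farther back than shut.
Start: joints at [1.129, 0.241, 0.005, 1.335, 0, 1.571], TCP at [213.782, 451.993, 404.706] pointing down, gripper open.
Joint ranges: [-2.72, 2.72], [-1.05, 1.87], [-1.09, 1.28], [-1.99, 2.15], [-1.42, 1.44], [-3.14, 3.14]. Speed limits (rad/s): [2.79, 2.79, 3.14, 3.14, 3.14, 3.14].

INTERFACE

Orientations are given as a unit quaternion [x, y, z, w].
In Python, from bench import manip gives the robot as it stands. The module is installed in compiled form; this text tells all that it offers.
- The arm moves only by the tool carry_out, never from a script. Its argument "steps" is one flat list of numbers, 7 for each row, row after row: the shift along the tool's x, y, z normalised to -1 to 1, where 1 is 12 cm, then the turn, a rotation vector about the tool's x, y, z normalised to -1 to 1, where 1 is 2 pi rad, then the closure in counts, from 0 (fully open) to 255 (shut). In form: [dx, dy, dz, rx, ry, rz, hand, dx, dy, dz, rx, ry, rz, hand, ...]. A call has exactly 5 rows; each row is the pose to reach, as a shift and turn from the pose commanded when the call began, along the tool's axes at that moment, turning the shorter way round; what a row does not reach only later rows make up. A row lasts 1/8 s, in which the tool goes at most 62.5 mm and 10.7 degrees, less where a joint would pass 70% of its speed; a pose out of reach is approached as far as the arm can. A call with a number of a shift or a turn outside -1 to 1 is refused whole. A call with a gripper value outside its range is refused whole. The fingers move at their own pace and stop on an object; "force" is the grip in N (left out, the last holds). Time passes only in rows, so rows that repeat a pose let the fingers close, or fill a call up. It gives the time, the measured TCP pose, the force, the opening and the grip force at its end, in the units of the state.
- manip.get_obs(): the state, without advancing time (a new reading comes with each control period).
- manip.get_image(name): name is "scene" or "top" or "wrist"; returns the picture (400x640x3 uint8, red, green, blue); there is no depth.
- manip.get_calibration(name): a dict with "camera_matrix" (3x3 intrinsics, pixels), "rvec" (rotation vector, rad) and "tvec" (3), from world to camera coordinates, as OpenCV has them. Camera axes: x right, y down, z forward; pixel columns grow to the right and rows downward; lengths in mm; the calibration is good to about 2 mm. A picture is of the moment at which its call begins: read the wrist's pose just before it. get_calibration takes no time and is no camera call; for the wrist camera it gives the pose at the moment of the call.
- manip.sign_off(): hands the job in; it is judged then, once.
The state is a dict: "clock": time; "joint_positions": joint angles; "qvel": joint speeds; "joint_torque": joint torques, N m; "eef_pos": TCP position; "eef_rot": TCP orientation; "ft_force": force on the tool from outside, world axes, zero at the start; "moment": the same for the moment, N m; "finger_gap": finger opening in mm; "grasp_force": force on a finger pad.
Only numpy, scipy, OpenCV 4.12 (cv2) and the standard library are available. Lean on these libraries where they do the work, as an engineer would, in place of code of your own. Each camera call takes 0.05 s, during which the arm holds its last target. There are 200 camera calls.

TASK

Fold the jig's wooden fence fully upright against its stop, then pump the orange trigger of the ratchet clamp until the jaw has pushed the pine block flat against the fence and the red sprung pad on the jaw is pressed in about half way. Do not crush the soft wood: never push the pad nearly all the way in. Finish still holding the trigger squeezed, with the pad pressing, and leave the sanding block and the roll of masking tape where they are.

Things in the scene. Friction and masses are not known exactly. Their poses are not given: they have to be found in the camera images.
- fixture: Clamping jig fixed to the worktop: plywood board 255 x 100 x 15 mm with a ratchet clamp (upright black pistol grip) at one end and a hinged wooden fence at the other. Origin on the worktop under the board, z up; x points from grip to fence, the clamping direction (board from x = -170 to +85 mm), y across. A toothed bar sticks out up to 30 mm behind the grip end, 30 mm up.
- grip_post (a point): Centre of the fixed black pistol grip: an upright post 14 mm thick along the jig's x, 28 mm wide, its top 134 mm above the worktop; this point is 110 mm above the worktop, at x = -150 mm in the jig. The black housing below it reaches up to 57 mm.
- trigger_face (a point): Point on the orange trigger's face away from the grip, 110 mm up at rest. The trigger: upright lever on the fence side of the grip, 10 mm thick, 24 mm wide, top 130 mm up, pivot 50 mm up. Grip and trigger measure 48 mm over their outer faces along the jig's x here at rest, 32 mm fully squeezed. Pinch both from above along that axis; the grip is fixed, so only the trigger moves.
- trigger (a joint): Trigger angle in rad: 0 released (sprung back, 2 to 3.5 N at the point given), 0.28 fully squeezed to the grip. A squeeze drives the jaw forward about 40 mm per rad, up to 11 mm; on release the trigger springs back within half a second and the jaw stays. Ratchet teeth of 5.2 mm: a full stroke gains two teeth, the start of a squeeze may be idle. Squeezing takes under 15 N.
- clamp_jaw: The clamp's moving jaw with its toothed steel bar and a black plate 44 mm wide, sliding towards the fence as the trigger is pumped; it carries the red pad. Stiff enough to stay where it is left. Its axes are those of the jig; its origin lies 30 mm above the worktop, at jig x = 0 when fully back, and moves up to 62 mm forward.
- jaw_pad (a joint): How far the red sprung pad in front of the jaw is pushed in, in m: 0 fully out (nothing touched yet), 0.009 half way, 0.018 all the way (then the wood is crushed). The spring presses with about 2 N at first touch, 6 N half way and 10 N at the end.
- pad_face (a point): Centre of the red pad's front face, 28 mm above the worktop; the pad is 40 mm wide and 20 mm high.
- fence (a joint): Angle of the wooden fence in rad: 0 lying flat outwards, 1.571 upright against its stop. Its hinge is stiff and keeps any angle; turning it takes about 3 N at the free edge.
- fence_hinge (a point): Middle of the fence's hinge line, along the jig's y axis, 17 mm above the worktop at jig x = 72 mm. The upright fence's inner face stands at jig x = 62 mm.
- fence_edge (a point): Middle of the fence's free edge on its outer (lower) face, 70 mm from the hinge line. The fence is a board 70 mm high, 110 mm wide and 10 mm thick. It leans outwards, away from the clamp, and can be pushed up by its free edge from outside.
- block_center (a point): Centre of the loose pine block, 66 mm long in its x (the clamping direction), 150 mm in its y, 22 mm thick, 0.15 kg, lying flat on the jig's base between the pad and the fence, its centre 26 mm above the worktop. Touching the upright fence its centre is at jig x = 29 mm.
- sanding_block: Green sanding block 64 x 100 x 30 mm at the right; origin at the centre of its underside. Leave it alone.
- masking_tape: Roll of cream masking tape, 102 mm across, 25 mm high, at the right; origin at the centre of its underside. Leave it alone.

How it is judged:
By the outcome, as a careful person would: the job done as asked, in the order asked, and still so for the second after the job is handed in, while the arm keeps its last pose, push and grip.
It also fails if it takes over 64 s, if anything falls off the work surface, if the arm or the gripper's body presses on something with over 40 N, if the wrist force passes 120 N, or if a joint passes its speed limit or range.

## Working session

There is one attempt and no reset: what is moved stays moved. The work goes in short steps, Python scripts to look and compute and a tool call to move; the robot and the scene stay as the last step left them, time stands still between calls to the robot, and variables do not carry over. Pictures are saved under pics/ and viewed, at most 10 in all, crops included, and the job is handed in when it is done.

Besides the shell and the picture viewer there is one more tool, called after "Request:" by a JSON object that holds its "op" and its "data". carry_out: Moves the arm, as the interface text tells. Its arguments: {"type":"object","properties":{"steps":{"type":"array","items":{"type":"number"}},"force":{"type":"number"}},"required":["steps"]}

```bash
mkdir -p pics; cat > h.py <<'E'
import numpy as np,cv2
from bench import manip
from scipy.spatial.transform import Rotation as R
def cam(n):
    c=manip.get_calibration(n);K=np.array(c["camera_matrix"],float);r=cv2.Rodrigues(np.array(c["rvec"],float))[0];t=np.array(c["tvec"],float).ravel();return K,r,t
def back(n,u,v,z):
    K,r,t=cam(n);d=r.T@np.linalg.solve(K,[u,v,1]);o=-r.T@t;return o+d*(z-o[2])/d[2]
def proj(n,p):
    K,r,t=cam(n);q=K@(r@np.array(p,float)+t);return q[:2]/q[2]
def save(n,f,crop=None,s=1):
    im=manip.get_image(n)[:,:,::-1]
    if crop: x0,y0,x1,y1=crop;im=im[y0:y1,x0:x1]
    cv2.imwrite("pics/"+f,cv2.resize(im,None,fx=s,fy=s,interpolation=cv2.INTER_CUBIC))
E
python3 - <<'E'
from h import *
a=manip.get_image("scene")[:,:,::-1];b=manip.get_image("top")[:,:,::-1]
cv2.imwrite("pics/s.png",a);cv2.imwrite("pics/t.png",b)
print(manip.get_obs())
for n in("scene","top"):K,r,t=cam(n);print(n,-r.T@t,K[0,0])
E
```

```text
{'clock': 0.1, 'joint_positions': array([ 1.12897237e+00,  2.41312967e-01,  3.85490308e-03,  1.33519483e+00,
       -1.25067695e-05,  1.57081635e+00]), 'qvel': array([ 0.00033635, -0.00414751,  0.00300791,  0.00022562, -0.00040186,
       -0.0009491 ]), 'joint_torque': array([-3.45237522e-04, -3.73138297e+01,  2.53010130e+01,  1.08517846e-02,
       -5.62888795e-05,  6.10335377e-06]), 'eef_pos': array([213.69186734, 451.76587181, 403.91245377]), 'eef_rot': array([ 2.19129196e-01,  9.75695410e-01, -9.07095051e-04, -1.97294202e-04]), 'ft_force': array([ 0.46219091,  0.42944187, -0.89533002]), 'moment': array([-0.01088048, -0.02440762, -0.00807654]), 'grasp_force': 0.0, 'finger_gap': 85.30363588096348}
scene [ 55.87990305 410.85102498 544.92823146] 375.7566440836715
top [ 304.11983951 -113.29596733 1236.72227356] 396.3151685761636
```

View pics/s.png

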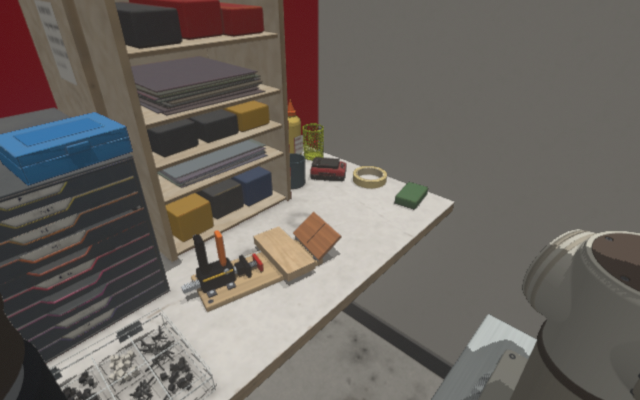

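View pics/t.png

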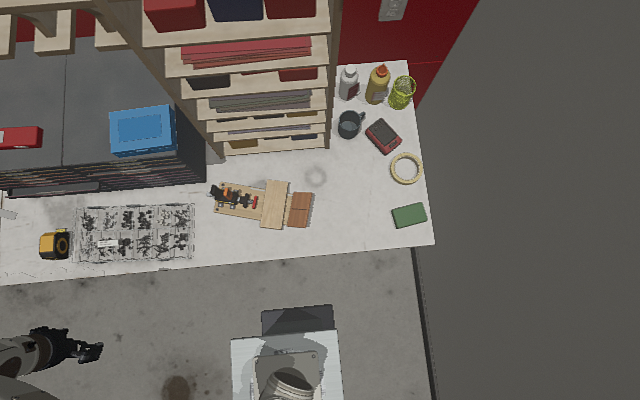

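The top view shows the jig at about (212-312, 180-228), with the grip at the left and the fence at the right leaning outwards. I'll enlarge both views.

```bash
python3 - <<'E'
from h import *
a=cv2.imread("pics/t.png")[170:240,200:325];b=cv2.imread("pics/s.png")[205:315,175:350]
cv2.imwrite("pics/tc.png",cv2.resize(a,None,fx=6,fy=6,interpolation=cv2.INTER_CUBIC))
cv2.imwrite("pics/sc.png",cv2.resize(b,None,fx=4.5,fy=4.5,interpolation=cv2.INTER_CUBIC))
E
```

```text
(no output)
```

View pics/tc.png

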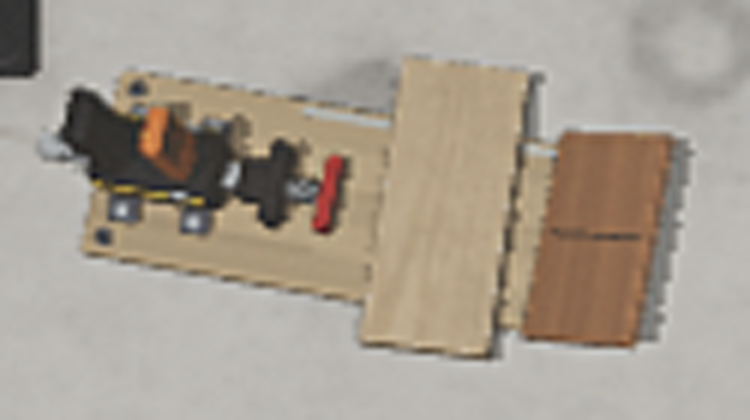

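View pics/sc.png

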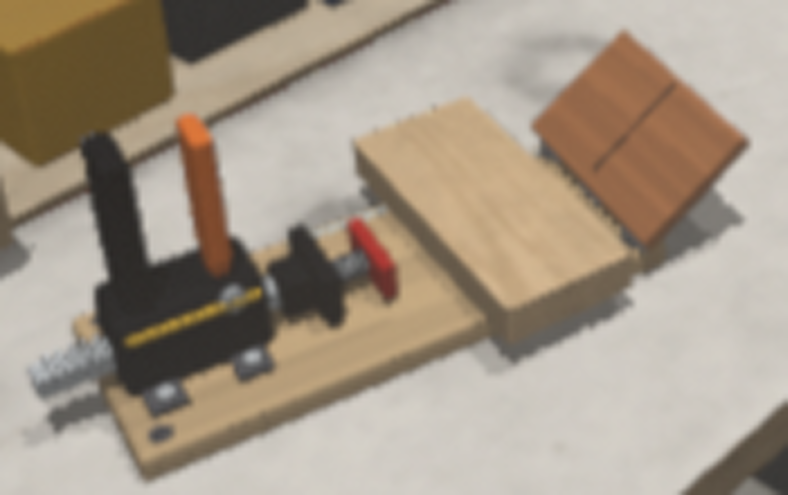

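The crops show, in crop pixels:
- **Top view:** board corners at (122,70) and (82,253), fence edge at (672,135)-(633,347), and block corners at (402,57), (530,72), (493,355) and (362,343).
- **Scene view:** grip top at (97,140), trigger top at (195,118), and fence corners at (625,32), (748,143), (535,128) and (645,245).

Next I fit the jig pose from these.

```bash
cat > fit.py <<'E'
from h import *
from scipy.optimize import least_squares
T=lambda u,v:(200+(u+.5)/6-.5,170+(v+.5)/6-.5)
S=lambda u,v:(175+(u+.5)/4.5-.5,205+(v+.5)/4.5-.5)
C={n:cam(n) for n in("top","scene")}
def pj(n,p):
    K,r,t=C[n];q=K@(r@p+t);return q[:2]/q[2]
def W(p,j):
    c,s=np.cos(p[2]),np.sin(p[2]);return np.array([p[0]+c*j[0]-s*j[1],p[1]+s*j[0]+c*j[1],j[2]])
def fe(a,y,d,inner): # outer face through hinge line; a=0 flat outwards
    n=10*inner
    return (72+d*np.cos(a)-n*np.sin(a),y,17+d*np.sin(a)+n*np.cos(a))
def obs(p):
    a=p[3];L=[]
    L+=[("top",T(122,70),(-170,50,15)),("top",T(82,253),(-170,-50,15)),
    ("scene",S(145,467),(-170,-50,15)),("scene",S(97,140),(-150,0,134)),("scene",S(195,120),(-113,0,130)),
    ("top",T(672,135),fe(a,55,70,1)),("top",T(633,347),fe(a,-55,70,1)),
    ("scene",S(625,32),fe(a,55,70,1)),("scene",S(748,143),fe(a,-55,70,1)),
    ("scene",S(535,128),fe(a,55,0,1)),("scene",S(645,245),fe(a,-55,0,1))]
    bx,by,bt=p[4:7]
    for (sx,sy),t,s in [((-33,75),T(402,57),S(357,143)),((33,75),T(530,72),S(468,98)),((33,-75),T(493,355),S(635,257)),((-33,-75),T(362,343),S(507,312))]:
        c,q=np.cos(bt),np.sin(bt);j=(bx+c*sx-q*sy,by+q*sx+c*sy,37)
        L+=[("top",t,j),("scene",s,j)]
    L+=[("top",T(335,195),(p[7],0,38)),("scene",S(372,222),(p[7],20,38)),("scene",S(393,268),(p[7],-20,38))]
    return L
def res(p): return np.concatenate([(pj(n,W(p,j))-np.array(u))*(1.5 if n=="top" else 1) for n,u,j in obs(p)])
if __name__=="__main__":
    g=back("top",270,205,15)
    s=least_squares(res,[g[0],g[1],-1.7,.6,20,0,0,-40],loss="soft_l1")
    print(np.round(s.x,3));print(np.round(res(s.x).reshape(-1,2),1).tolist())
    p=s.x;a=p[3];np.save("p.npy",p)
    for n,j in [("edge",fe(a,0,70,0)),("hinge",(72,0,17)),("grip/trig mid",(-133,0,110))]:print(n,np.round(W(p,j)),np.hypot(*W(p,j)[:2]).round())
    c=manip.get_calibration("wrist");o=manip.get_obs();print(R.from_quat(o["eef_rot"]).as_matrix().round(2))
E
python3 fit.py
```

```text
[ 5.38011e+02  1.28760e+01 -1.84000e+00  5.83000e-01  1.62170e+01
  4.20800e+00  5.70000e-02 -4.14300e+01]
[[0.1, -0.4], [-0.7, -0.1], [-0.6, -0.5], [2.1, 2.3], [0.8, 1.9], [0.0, 0.0], [-0.1, 0.5], [0.4, -0.2], [0.2, -0.7], [-1.1, -0.1], [-0.3, 0.4], [0.5, -0.0], [-1.1, -0.2], [-0.1, -0.1], [0.0, -0.3], [-0.7, 0.7], [0.1, -0.6], [-0.2, -0.2], [0.8, 0.2], [-0.1, -0.3], [-2.5, -1.0], [1.0, -0.4]]
edge [ 503. -113.   56.] 516.0
hinge [519. -57.  17.] 522.0
grip/trig mid [573. 141. 110.] 590.0
[[-0.9   0.43 -0.  ]
 [ 0.43  0.9  -0.  ]
 [-0.   -0.   -1.  ]]
```

```bash
cat > go.py <<'E'
import sys
from fit import *
# usage: go.py x y z ... jig-frame TCP targets -> tool-axis units; also shows current
p=np.load("p.npy");o=manip.get_obs();e=o["eef_pos"];M=R.from_quat(o["eef_rot"])
c,s=np.cos(p[2]),np.sin(p[2]);d=e[:2]-p[:2]
print("t",round(o["clock"],2),"jig tcp",np.round([c*d[0]+s*d[1],-s*d[0]+c*d[1],e[2]],1),"F",np.round(o["ft_force"],1),"gap",round(o["finger_gap"],1),"grip",round(o["grasp_force"],1))
D=R.from_matrix(np.column_stack([[s,-c,0],[-c,-s,0],[0,0,-1]]))
print("turn",np.round((M.inv()*D).as_rotvec()/2/np.pi,4))
v=[float(x) for x in sys.argv[1:]]
for k in range(0,len(v),3):print(v[k:k+3],np.round(M.inv().apply(W(p,v[k:k+3])-e)/120,3))
E
python3 go.py 190 0 400 190 0 218
```

```text
t 0.1 jig tcp [-337.  -429.2  403.9] F [ 0.5  0.4 -0.9] gap 85.3 grip 0.0
turn [-0.0003 -0.     -0.0275]
[190.0, 0.0, 400.0] [-4.28 -3.71  0.04]
[190.0, 0.0, 218.0] [-4.28  -3.707  1.556]
```

Request:
{"op": "carry_out", "data": {"steps": [-0.33,-0.3,0,0,0,-0.0275,255,-0.6,-0.54,0,0,0,-0.0275,255,-0.8,-0.72,0,0,0,-0.0275,255,-1,-0.86,0,0,0,-0.0275,255,-1,-0.86,0,0,0,-0.0275,255]}}

```text
clock: 0.72
eef_pos: [278.5, 306.0, 404.5]
eef_rot: [0.136, 0.991, -0.0, -0.0]
ft_force: [-0.8, 0.9, 0.9]
finger_gap: 0.3
grasp_force: 0.0
```

```bash
python3 go.py 190 0 300 190 0 218
```

```text
t 0.72 jig tcp [-213.7 -328.   404.5] F [-0.8  0.9  0.9] gap 0.3 grip 0.0
turn [-0.0001 -0.     -0.0005]
[190.0, 0.0, 300.0] [-2.745 -3.355  0.872]
[190.0, 0.0, 218.0] [-2.745 -3.354  1.556]
```

Request:
{"op": "carry_out", "data": {"steps": [-0.3,-0.33,0,0,0,0,255,-0.6,-0.66,0,0,0,0,255,-0.9,-1,0,0,0,0,255,-0.9,-1,0,0,0,0,255,-0.9,-1,0,0,0,0,255]}}

```text
clock: 1.35
eef_pos: [350.4, 163.5, 404.6]
eef_rot: [0.134, 0.991, 0.0, -0.0]
ft_force: [0.1, -0.6, 0.4]
finger_gap: 0.3
grasp_force: 0.0
```

Request:
{"op": "carry_out", "data": {"steps": [-0.3,-0.33,0,0,0,0,255,-0.6,-0.66,0,0,0,0,255,-0.9,-1,0,0,0,0,255,-0.9,-1,0,0,0,0,255,-0.9,-1,0,0,0,0,255]}}

```text
clock: 1.98
eef_pos: [422.4, 20.0, 404.4]
eef_rot: [0.133, 0.991, 0.0, -0.001]
ft_force: [0.2, -0.3, -0.4]
finger_gap: -0.0
grasp_force: 0.0
```

Request:
{"op": "carry_out", "data": {"steps": [-0.3,-0.33,0,0,0,0,255,-0.6,-0.66,0,0,0,0,255,-0.92,-1,0,0,0,0,255,-0.92,-1,0,0,0,0,255,-0.92,-1,0,0,0,0,255]}}

```text
clock: 2.6
eef_pos: [497.0, -124.5, 404.3]
eef_rot: [0.133, 0.991, 0.0, -0.001]
ft_force: [-0.3, 0.4, -1.0]
finger_gap: 0.0
grasp_force: 0.0
```

```bash
python3 go.py 190 0 300 190 0 218
```

```text
t 2.6 jig tcp [143.3  -3.  404.3] F [-0.3  0.4 -1. ] gap 0.0 grip 0.0
turn [ 0.0001 -0.0003  0.0004]
[190.0, 0.0, 300.0] [-0.026 -0.39   0.869]
[190.0, 0.0, 218.0] [-0.027 -0.39   1.553]
```

Request:
{"op": "carry_out", "data": {"steps": [-0.02,-0.37,0.1,0,0,0,255,-0.02,-0.37,0.5,0,0,0,255,-0.02,-0.37,0.9,0,0,0,255,-0.02,-0.37,0.9,0,0,0,255,-0.02,-0.37,0.9,0,0,0,255]}}

```text
clock: 3.22
eef_pos: [488.3, -168.6, 298.6]
eef_rot: [0.133, 0.991, -0.0, 0.001]
ft_force: [0.6, 0.7, 1.0]
finger_gap: 0.1
grasp_force: 0.0
```

Request:
{"op": "carry_out", "data": {"steps": [0,0,0.3,0,0,0,255,0,0,0.65,0,0,0,255,0,0.1,0.65,0,0,0,255,0,0.2,0.65,0,0,0,255,0,0.25,0.65,0,0,0,255]}}

```text
clock: 3.85
eef_pos: [497.2, -140.0, 221.3]
eef_rot: [0.133, 0.991, -0.0, 0.002]
ft_force: [0.2, 1.1, -0.6]
finger_gap: 0.4
grasp_force: 0.0
```

```bash
python3 go.py 145 0 218 115 0 230 95 0 243 87 0 245
```

```text
t 3.85 jig tcp [158.2   1.3 221.3] F [ 0.2  1.1 -0.6] gap 0.4 grip 0.0
turn [0.     0.0008 0.0002]
[145.0, 0.0, 218.0] [0.011 0.11  0.027]
[115.0, 0.0, 230.0] [ 0.01   0.36  -0.073]
[95.0, 0.0, 243.0] [ 0.009  0.527 -0.181]
[87.0, 0.0, 245.0] [ 0.009  0.594 -0.198]
```

Request:
{"op": "carry_out", "data": {"steps": [0.01,0.1,0.02,0,0,0,255,0.01,0.2,0,0,0,0,255,0.01,0.3,-0.05,0,0,0,255,0.01,0.4,-0.1,0,0,0,255,0.01,0.46,-0.15,0,0,0,255]}}

```text
clock: 4.47
eef_pos: [509.4, -87.1, 237.4]
eef_rot: [0.134, 0.991, -0.0, 0.0]
ft_force: [0.3, -0.8, -1.3]
finger_gap: 0.1
grasp_force: 0.9
```

```bash
python3 go.py 87 0 243
```

```text
t 4.47 jig tcp [103.9  -1.1 237.4] F [ 0.3 -0.8 -1.3] gap 0.1 grip 0.9
turn [-0.0001  0.0002 -0.    ]
[87.0, 0.0, 243.0] [-0.009  0.141 -0.046]
```

Request:
{"op": "carry_out", "data": {"steps": [0,0.03,-0.02,0,0,0,255,0,0.06,-0.03,0,0,0,255,0,0.08,-0.04,0,0,0,255,0,0.1,-0.05,0,0,0,255,0,0.11,-0.05,0,0,0,255]}}

```text
clock: 5.1
eef_pos: [512.3, -74.5, 242.5]
eef_rot: [0.134, 0.991, 0.0, -0.001]
ft_force: [-1.0, -1.2, 0.5]
finger_gap: -0.1
grasp_force: 0.9
```

```bash
python3 go.py 87 0 243; python3 - <<'E'
from h import *
a=manip.get_image("scene")[180:300,200:370,::-1];b=manip.get_image("wrist")[:,:,::-1]
a=cv2.resize(a,(566,400),interpolation=cv2.INTER_CUBIC);b=cv2.resize(b,(230,144))
c=np.zeros((400,230,3),np.uint8);c[:144]=b
cv2.imwrite("pics/f1.png",np.hstack([a,c]))
E
```

```text
t 5.1 jig tcp [ 91.1  -1.5 242.5] F [-1.  -1.2  0.5] gap -0.1 grip 0.9
turn [-0.     -0.0002 -0.    ]
[87.0, 0.0, 243.0] [-0.013  0.034 -0.004]
```

View pics/f1.png

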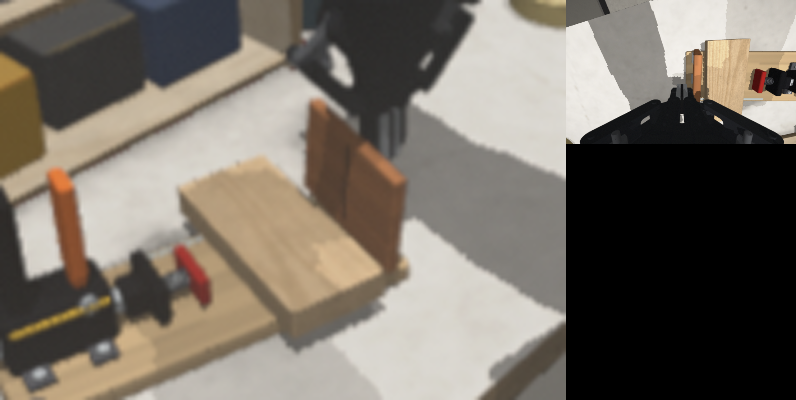

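The fence is nearly upright, with its crop top edge at (315,100)-(405,180) and the finger behind it. I'll keep pushing gently until the force rises.

Request:
{"op": "carry_out", "data": {"steps": [0,0.01,0,0,0,0,255,0,0.015,0,0,0,0,255,0,0.02,0,0,0,0,255,0,0.025,0,0,0,0,255,0,0.03,0,0,0,0,255]}}

```text
clock: 5.82
eef_pos: [513.6, -71.2, 242.7]
eef_rot: [0.134, 0.991, 0.0, 0.0]
ft_force: [-1.4, -1.0, 0.8]
finger_gap: 0.4
grasp_force: 0.9
```

Request:
{"op": "carry_out", "data": {"steps": [0,0.005,0,0,0,0,255,0,0.01,0,0,0,0,255,0,0.015,0,0,0,0,255,0,0.02,0,0,0,0,255,0,0.02,0,0,0,0,255]}}

```text
clock: 6.45
eef_pos: [514.3, -68.8, 242.8]
eef_rot: [0.134, 0.991, 0.0, 0.0]
ft_force: [-2.1, -1.5, -0.1]
finger_gap: 0.5
grasp_force: 0.7
```

Request:
{"op": "carry_out", "data": {"steps": [0,0.005,0,0,0,0,255,0,0.01,0,0,0,0,255,0,0.015,0,0,0,0,255,0,0.02,0,0,0,0,255,0,0.02,0,0,0,0,255]}}

```text
clock: 7.08
eef_pos: [514.7, -67.4, 242.8]
eef_rot: [0.135, 0.991, -0.001, -0.0]
ft_force: [-2.4, -5.9, 0.7]
finger_gap: 0.1
grasp_force: 3.2
```

Request:
{"op": "carry_out", "data": {"steps": [0,0.005,0,0,0,0,255,0,0.01,0,0,0,0,255,0,0.015,0,0,0,0,255,0,0.02,0,0,0,0,255,0,0.02,0,0,0,0,255]}}

```text
clock: 7.7
eef_pos: [514.9, -66.5, 242.8]
eef_rot: [0.135, 0.991, -0.004, -0.0]
ft_force: [-4.4, -11.1, 1.8]
finger_gap: 0.1
grasp_force: 6.2
```

Request:
{"op": "carry_out", "data": {"steps": [0,0.005,0,0,0,0,255,0,0.01,0,0,0,0,255,0,0.015,0,0,0,0,255,0,0.02,0,0,0,0,255,0,0.02,0,0,0,0,255]}}

```text
clock: 8.32
eef_pos: [515.1, -65.5, 242.8]
eef_rot: [0.136, 0.991, -0.006, -0.001]
ft_force: [-5.8, -17.2, 3.9]
finger_gap: -0.1
grasp_force: 9.2
```

Request:
{"op": "carry_out", "data": {"steps": [0,-0.05,0,0,0,0,255,0,-0.2,0,0,0,0,255,0,-0.3,-0.2,0,0,0,0,0,-0.3,-0.6,0,0,0,0,0,-0.3,-0.9,0,0,0,0]}}

```text
clock: 8.95
eef_pos: [506.8, -97.1, 352.5]
eef_rot: [0.134, 0.991, 0.001, 0.001]
ft_force: [1.2, 0.4, -0.2]
finger_gap: 54.5
grasp_force: 0.0
```

```bash
python3 go.py -133 0 360
```

```text
t 8.95 jig tcp [114.3  -0.9 352.5] F [ 1.2  0.4 -0.2] gap 54.5 grip 0.0
turn [ 0.0002  0.0003 -0.    ]
[-133.0, 0.0, 360.0] [-0.007  2.061 -0.06 ]
```

Request:
{"op": "carry_out", "data": {"steps": [0,0.4,0,0,0,0,0,0,0.8,0,0,0,0,0,0,1,0,0,0,0,0,0,1,0,0,0,0,0,0,1,0,0,0,0,0]}}

```text
clock: 9.57
eef_pos: [538.3, 18.6, 350.6]
eef_rot: [0.134, 0.991, 0.0, -0.0]
ft_force: [-0.2, -0.7, 1.1]
finger_gap: 85.1
grasp_force: 0.0
```

```bash
python3 - <<'E'
from fit import *
p=np.load("p.npy");
for u,v in[(0,235),(440,0)]:
    w=back("scene",*S(u,v),0);d=w[:2]-p[:2];c,s=np.cos(p[2]),np.sin(p[2]);print(w.round(),[c*d[0]+s*d[1],-s*d[0]+c*d[1]])
E
```

```text
[727. 147.   0.] [np.float64(-179.85721072200013), np.float64(146.0665754317826)]
[ 731. -142.    0.] [np.float64(97.96097207038429), np.float64(226.98553281395957)]
```

Request:
{"op": "carry_out", "data": {"steps": [0,0.4,0,0,0,0,0,0,0.8,0,0,0,0,0,0,1,0,0,0,0,0,0,1,0,0,0,0,0,0,1,0,0,0,0,0]}}

```text
clock: 10.2
eef_pos: [570.2, 133.5, 350.5]
eef_rot: [0.135, 0.991, -0.0, -0.0]
ft_force: [0.2, -0.6, 0.8]
finger_gap: 85.4
grasp_force: 0.0
```

```bash
python3 go.py -133 0 300; python3 - <<'E'
from fit import *
save("wrist","w1.png")
p=np.load("p.npy")
for j in [(-157,0,134),(-143,14,134),(-143,-14,134),(-157,14,134),(-157,-14,134),(-109,0,110),(-41,20,38),(-41,-20,38)]: print(j,proj("wrist",W(p,j)).round(1))
E
```

```text
t 10.2 jig tcp [-124.8   -1.   350.5] F [ 0.2 -0.6  0.8] gap 85.4 grip 0.0
turn [-0.0002 -0.0001 -0.0002]
[-133.0, 0.0, 300.0] [-0.009  0.068  0.421]
(-157, 0, 134) [372.4 221.5]
(-143, 14, 134) [350.3 241.4]
(-143, -14, 134) [351.4 200.9]
(-157, 14, 134) [371.5 241.4]
(-157, -14, 134) [373.4 200.9]
(-109, 0, 110) [300.8 209.6]
(-41, 20, 38) [235.9 205.1]
(-41, -20, 38) [232.5 164.2]
```

View pics/w1.png

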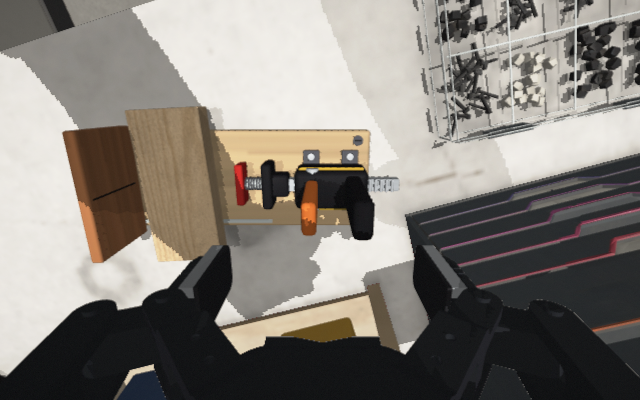

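The wrist view shows the grip top at (352-375, 205-240), the trigger top at (302-316, 190-235), the pad's front face at column 237 and the block's near edge at column 208. The fit agrees within about 1-2 px. The cabinet corner near (407,215) needs a clearance check.

```bash
python3 - <<'E'
from fit import *
p=np.load("p.npy");c,s=np.cos(p[2]),np.sin(p[2])
def jig(w): d=w[:2]-p[:2];return np.round([c*d[0]+s*d[1],-s*d[0]+c*d[1],w[2]])
for z in(0,150,250):
    print(z,"wrist corner",jig(back("wrist",407,215,z)),"w far",jig(back("wrist",640,150,z)),"top",jig(back("top",207,182,z)))
E
python3 go.py -133 0 265
```

```text
0 wrist corner [-218.   44.    0.] w far [-455.  -27.    0.] top [-215.   43.    0.]
150 wrist corner [-174.  -10.  150.] w far [-300.  -48.  150.] top [-166.   14.  150.]
250 wrist corner [-145.  -46.  250.] w far [-197.  -62.  250.] top [-134.   -5.  250.]
t 10.25 jig tcp [-124.7   -1.   350.7] F [ 0.2 -0.7 -0.3] gap 85.2 grip 0.0
turn [-0.0001 -0.0001 -0.0003]
[-133.0, 0.0, 265.0] [-0.008  0.07   0.714]
```

Request:
{"op": "carry_out", "data": {"steps": [-0.01,0.07,0,0,0,0,0,-0.01,0.07,0.2,0,0,0,0,-0.01,0.07,0.5,0,0,0,0,-0.01,0.07,0.73,0,0,0,0,-0.01,0.07,0.73,0,0,0,85], "force": 25}}

```text
clock: 10.88
eef_pos: [572.7, 141.9, 260.8]
eef_rot: [0.134, 0.991, -0.001, -0.003]
ft_force: [0.3, 0.2, -0.4]
finger_gap: 69.7
grasp_force: 0.0
```

Request:
{"op": "carry_out", "data": {"steps": [0,0,0,0,0,0,95,0,0,0,0,0,0,95,0,0,0,0,0,0,95,0,0,0,0,0,0,95,0,0,0,0,0,0,95]}}

```text
clock: 11.5
eef_pos: [573.8, 142.5, 263.3]
eef_rot: [0.134, 0.991, 0.0, 0.0]
ft_force: [0.2, -0.3, 0.3]
finger_gap: 53.6
grasp_force: 0.0
```

```bash
python3 go.py -133 0 262; python3 - <<'E'
from fit import *
save("wrist","w2.png")
E
```

```text
t 11.5 jig tcp [-134.5    0.   263.3] F [ 0.2 -0.3  0.3] gap 53.6 grip 0.0
turn [ 0.  0. -0.]
[-133.0, 0.0, 262.0] [ 0.    -0.012  0.011]
```

View pics/w2.png

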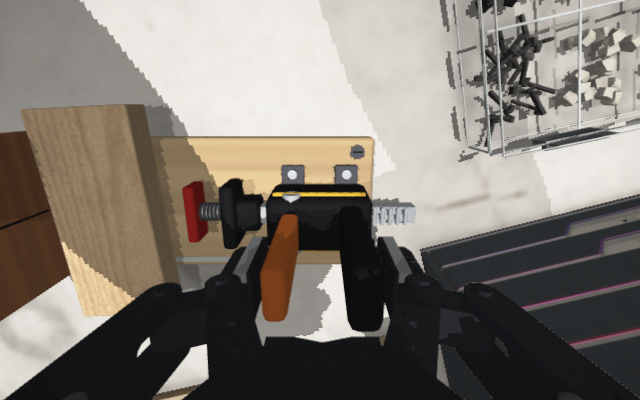

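The wrist view shows the fingers straddling the trigger (262-298) and grip (342-382). The pad's front is at column 183, the plate at about 222 and the block edge at about 150-175. First squeeze.

Request:
{"op": "carry_out", "data": {"steps": [0,0,0,0,0,0,112,0,0.01,0,0,0,0,124,0,0.025,0,0,0,0,136,0,0.04,0,0,0,0,148,0,0.05,0,0,0,0,158]}}

```text
clock: 12.18
eef_pos: [575.4, 148.6, 264.3]
eef_rot: [0.134, 0.991, -0.0, 0.001]
ft_force: [-1.6, 0.4, 9.0]
finger_gap: 34.9
grasp_force: 23.6
```

Request:
{"op": "carry_out", "data": {"steps": [0,0,0,0,0,0,160,0,0,0,0,0,0,160,0,0,0,0,0,0,160,0,0,0,0,0,0,160,0,0,0,0,0,0,160]}}

```text
clock: 12.8
eef_pos: [575.4, 148.5, 264.3]
eef_rot: [0.134, 0.991, 0.0, 0.001]
ft_force: [-1.2, 1.7, 7.5]
finger_gap: 34.8
grasp_force: 25.0
```

```bash
python3 go.py -141 0 262; cat > pad.py <<'E'
from fit import *
p=np.load("p.npy");c,s=np.cos(p[2]),np.sin(p[2])
def jx(w): d=w[:2]-p[:2];return round(c*d[0]+s*d[1],1)
import sys
im=manip.get_image("wrist");cv2.imwrite("pics/"+sys.argv[1],im[:,:,::-1])
I=im.astype(int);m=(I[:,:,0]>110)&(I[:,:,1]<60)&(I[:,:,2]<60);m[:150]=0;m[280:]=0;m[:,:60]=0;m[:,330:]=0
ys,xs=np.nonzero(m);print("red n",len(xs),"x",np.percentile(xs,[2,98]),"y",np.percentile(ys,[2,98]))
# bright-red top face; front edge per mid row
y=int(np.median(ys));r=np.nonzero(m[y])[0];print("row",y,r.min(),r.max(),"pad front jig x@z38:",jx(back("wrist",r.min(),y,38)),"back",jx(back("wrist",r.max()+1,y,38)))
# black plate: columns right of pad at row y-25 (above the rod): dark run
for yy in(y-22,y+22):
    g=I[yy].sum(1);k=np.nonzero(g[r.max()+3:]<110)[0]
    if len(k):x=r.max()+3+k[0];print("plate front col",x,"row",yy,"jig x@z45",jx(back("wrist",x,yy,45)))
E
python3 pad.py w3.png
```

```text
t 12.8 jig tcp [-140.7    0.   264.3] F [-1.2  1.7  7.5] gap 34.8 grip 25.0
turn [0.     0.0002 0.    ]
[-141.0, 0.0, 262.0] [0.    0.003 0.019]
red n 582 x [159. 322.] y [188.62 274.  ]
row 219 162 295 pad front jig x@z38: -31.8 back -122.9
plate front col 298 row 197 jig x@z45 -125.2
plate front col 310 row 241 jig x@z45 -132.6
```

```bash
sed -i 's/m\[:,330:\]=0/m[:,238:]=0/; s/I\[:,:,1\]<60)/I[:,:,1]<45)/' pad.py; python3 pad.py w3.png; python3 - <<'E'
import cv2;I=cv2.imread("pics/w3.png")
print(I[200:240:8,130:240:6].tolist()[0]);print([int(I[195,x].sum()) for x in range(140,240,2)])
E
```

```text
red n 458 x [159. 172.] y [188.14 239.  ]
row 213 162 169 pad front jig x@z38: -32.5 back -37.9
plate front col 172 row 191 jig x@z45 -44.9
plate front col 176 row 235 jig x@z45 -43.4
[[97, 124, 146], [87, 113, 133], [57, 72, 84], [56, 71, 84], [59, 76, 87], [24, 27, 121], [25, 29, 124], [15, 16, 74], [16, 18, 75], [64, 86, 100], [65, 86, 101], [21, 19, 20], [24, 24, 23], [13, 13, 13], [18, 16, 16], [21, 18, 19], [24, 21, 21], [17, 17, 17], [14, 12, 12]]
[217, 219, 223, 213, 209, 217, 218, 225, 249, 212, 175, 179, 179, 176, 145, 113, 106, 103, 106, 104, 103, 209, 249, 252, 249, 250, 248, 57, 60, 65, 66, 71, 64, 52, 41, 41, 39, 33, 41, 38, 48, 50, 41, 53, 46, 46, 48, 35, 45, 100]
```

Request:
{"op": "carry_out", "data": {"steps": [0,-0.01,0,0,0,0,145,0,-0.04,0,0,0,0,120,0,-0.055,0,0,0,0,95,0,-0.055,0,0,0,0,95,0,-0.055,0,0,0,0,95]}}

```text
clock: 13.52
eef_pos: [573.5, 141.6, 262.8]
eef_rot: [0.134, 0.991, -0.0, -0.0]
ft_force: [-0.2, -0.6, 0.8]
finger_gap: 53.6
grasp_force: 0.0
```

```bash
python3 go.py -134 0 263; python3 pad.py w4.png
```

```text
t 13.53 jig tcp [-133.6    0.   262.8] F [-0.2 -0.6  0.8] gap 53.6 grip 0.0
turn [-0.0001 -0.0001 -0.0001]
[-134.0, 0.0, 263.0] [ 0.     0.004 -0.002]
red n 467 x [169. 182.] y [190. 241.]
row 215 172 179 pad front jig x@z38: -32.6 back -38.0
plate front col 182 row 193 jig x@z45 -44.6
plate front col 186 row 237 jig x@z45 -43.4
```

View pics/w4.png

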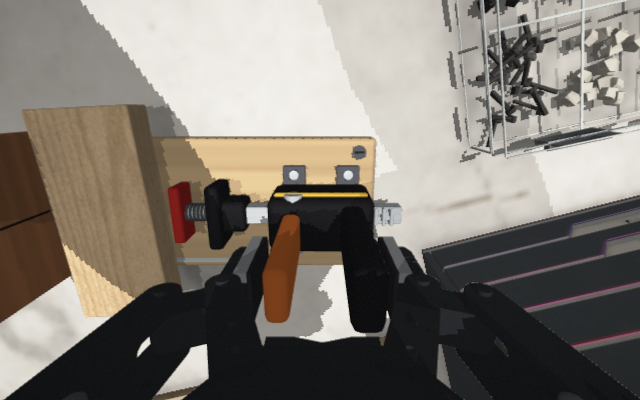

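The jaw advanced about 9-10 mm and held: the pad's front is at column 170, the plate at about 205 and the trigger is back at rest. I'll fix the plate detection, then do stroke 2.

```bash
sed -i 's/<110/<85/' pad.py; python3 pad.py w5.png
```

```text
red n 463 x [169. 181.] y [190. 241.]
row 215 171 179 pad front jig x@z38: -32.0 back -38.1
plate front col 204 row 193 jig x@z45 -58.6
plate front col 209 row 237 jig x@z45 -58.7
```

Request:
{"op": "carry_out", "data": {"steps": [0,0.005,0,0,0,0,112,0,0.015,0,0,0,0,124,0,0.035,0,0,0,0,136,0,0.05,0,0,0,0,148,0,0.057,0,0,0,0,158]}}

```text
clock: 14.25
eef_pos: [575.4, 148.7, 264.2]
eef_rot: [0.134, 0.991, -0.0, 0.001]
ft_force: [-2.1, 0.9, 8.0]
finger_gap: 34.7
grasp_force: 24.0
```

Request:
{"op": "carry_out", "data": {"steps": [0,0,0,0,0,0,160,0,-0.01,0,0,0,0,145,0,-0.045,0,0,0,0,95,0,-0.057,0,0,0,0,95,0,-0.057,0,0,0,0,95]}}

```text
clock: 14.88
eef_pos: [573.5, 141.5, 262.6]
eef_rot: [0.134, 0.991, -0.0, -0.0]
ft_force: [0.5, 0.6, -0.1]
finger_gap: 53.6
grasp_force: 0.0
```

```bash
python3 go.py -134 0 263; python3 pad.py w6.png
```

```text
t 14.88 jig tcp [-133.4    0.   262.6] F [ 0.5  0.6 -0.1] gap 53.6 grip 0.0
turn [-0.0001 -0.0001 -0.0001]
[-134.0, 0.0, 263.0] [ 0.     0.005 -0.003]
red n 460 x [153. 167.] y [190. 241.]
row 215 156 164 pad front jig x@z38: -21.8 back -27.9
plate front col 188 row 193 jig x@z45 -48.4
plate front col 194 row 237 jig x@z45 -48.7
```

Request:
{"op": "carry_out", "data": {"steps": [0,0.005,0,0,0,0,112,0,0.015,0,0,0,0,124,0,0.035,0,0,0,0,136,0,0.05,0,0,0,0,148,0,0.057,0,0,0,0,158]}}

```text
clock: 15.55
eef_pos: [575.4, 148.7, 264.1]
eef_rot: [0.134, 0.991, -0.0, 0.0]
ft_force: [-2.7, -1.0, 7.6]
finger_gap: 35.5
grasp_force: 24.0
```

Request:
{"op": "carry_out", "data": {"steps": [0,0,0,0,0,0,160,0,-0.01,0,0,0,0,145,0,-0.045,0,0,0,0,95,0,-0.057,0,0,0,0,95,0,-0.057,0,0,0,0,95]}}

```text
clock: 16.18
eef_pos: [573.5, 141.5, 262.6]
eef_rot: [0.134, 0.991, -0.0, -0.0]
ft_force: [0.5, -0.7, 0.0]
finger_gap: 53.7
grasp_force: 0.0
```

```bash
python3 go.py -134 0 263; python3 pad.py w7.png
```

```text
t 16.18 jig tcp [-133.4    0.   262.6] F [ 0.5 -0.7  0. ] gap 53.7 grip 0.0
turn [-0.0001 -0.0001 -0.0001]
[-134.0, 0.0, 263.0] [ 0.     0.005 -0.003]
red n 460 x [138.   151.82] y [190. 241.]
row 215 141 148 pad front jig x@z38: -11.7 back -17.1
plate front col 172 row 193 jig x@z45 -38.2
plate front col 178 row 237 jig x@z45 -38.1
```

Request:
{"op": "carry_out", "data": {"steps": [0,0.005,0,0,0,0,112,0,0.015,0,0,0,0,124,0,0.035,0,0,0,0,136,0,0.05,0,0,0,0,148,0,0.057,0,0,0,0,158]}}

```text
clock: 16.85
eef_pos: [575.4, 148.7, 264.3]
eef_rot: [0.134, 0.991, -0.0, 0.001]
ft_force: [-2.6, -0.2, 9.2]
finger_gap: 35.0
grasp_force: 23.3
```

```bash
python3 pad.py w8.png
```

```text
red n 447 x [120. 135.] y [189. 239.]
row 214 124 131 pad front jig x@z38: -6.6 back -12.0
plate front col 145 row 192 jig x@z45 -27.5
plate front col 153 row 236 jig x@z45 -27.9
```

Request:
{"op": "carry_out", "data": {"steps": [0,0,0,0,0,0,160,0,-0.01,0,0,0,0,145,0,-0.045,0,0,0,0,95,0,-0.057,0,0,0,0,95,0,-0.057,0,0,0,0,95]}}

```text
clock: 17.52
eef_pos: [573.5, 141.5, 262.7]
eef_rot: [0.134, 0.991, -0.0, -0.0]
ft_force: [0.1, -0.3, 1.0]
finger_gap: 53.9
grasp_force: 0.0
```

```bash
python3 go.py -134 0 263; python3 pad.py w9.png
```

```text
t 17.52 jig tcp [-133.5    0.   262.7] F [ 0.1 -0.3  1. ] gap 53.9 grip 0.0
turn [-0.0001 -0.0001 -0.0001]
[-134.0, 0.0, 263.0] [ 0.     0.004 -0.003]
red n 459 x [130. 144.] y [190. 241.]
row 215 133 141 pad front jig x@z38: -6.4 back -12.4
plate front col 155 row 193 jig x@z45 -27.4
plate front col 163 row 237 jig x@z45 -28.2
```

View pics/w9.png

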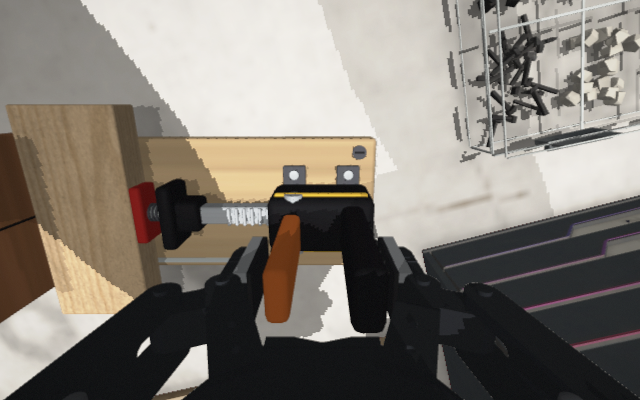

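Stroke 4 closed the gap: the pad's front (column 133) touches the block, and its back edge is at column 155. The pad-to-plate distance fell from 26.6 to 21.4 mm, so the pad is pressed in about 5 mm. I'll add roughly 4 mm with a partial squeeze and hold it.

Request:
{"op": "carry_out", "data": {"steps": [0,0.005,0,0,0,0,110,0,0.01,0,0,0,0,116,0,0.02,0,0,0,0,123,0,0.03,0,0,0,0,129,0,0.03,0,0,0,0,129]}}

```text
clock: 18.2
eef_pos: [574.4, 145.2, 263.8]
eef_rot: [0.134, 0.991, -0.001, 0.0]
ft_force: [-1.4, -0.4, 6.0]
finger_gap: 42.5
grasp_force: 12.8
```

```bash
python3 go.py -137 0 263; python3 pad.py wa.png
```

```text
t 18.2 jig tcp [-1.372e+02 -1.000e-01  2.638e+02] F [-1.4 -0.4  6. ] gap 42.5 grip 12.8
turn [-0.0002  0.0001 -0.    ]
[-137.0, 0.0, 263.0] [-0.    -0.002  0.007]
red n 454 x [126. 140.] y [189. 240.]
row 214 129 137 pad front jig x@z38: -6.5 back -12.6
plate front col 145 row 192 jig x@z45 -24.0
plate front col 153 row 236 jig x@z45 -24.4
```

Request:
{"op": "carry_out", "data": {"steps": [0,0.002,0,0,0,0,131,0,0.002,0,0,0,0,131,0,0.002,0,0,0,0,131,0,0.002,0,0,0,0,131,0,0.002,0,0,0,0,131]}}

```text
clock: 18.88
eef_pos: [574.5, 145.4, 264.0]
eef_rot: [0.134, 0.991, -0.0, 0.0]
ft_force: [-1.1, -0.8, 6.2]
finger_gap: 41.7
grasp_force: 15.5
```

```bash
python3 go.py -137 0 263; python3 pad.py wb.png; python3 - <<'E'
from h import *
w=cv2.imread("pics/wb.png")[80:330,0:250];s=manip.get_image("scene")[190:310,215:345,::-1]
r=lambda a,w:cv2.resize(np.ascontiguousarray(a),(w,400),interpolation=cv2.INTER_CUBIC)
cv2.imwrite("pics/fin.png",np.hstack([r(w,390),r(s,400)]))
E
```

```text
t 18.88 jig tcp [-1.375e+02 -1.000e-01  2.640e+02] F [-1.1 -0.8  6.2] gap 41.7 grip 15.5
turn [-0.0001  0.0001 -0.    ]
[-137.0, 0.0, 263.0] [-0.    -0.004  0.008]
red n 451 x [125. 139.] y [189. 240.]
row 214 129 136 pad front jig x@z38: -6.7 back -12.1
plate front col 144 row 192 jig x@z45 -23.6
plate front col 152 row 236 jig x@z45 -24.0
```

View pics/fin.png

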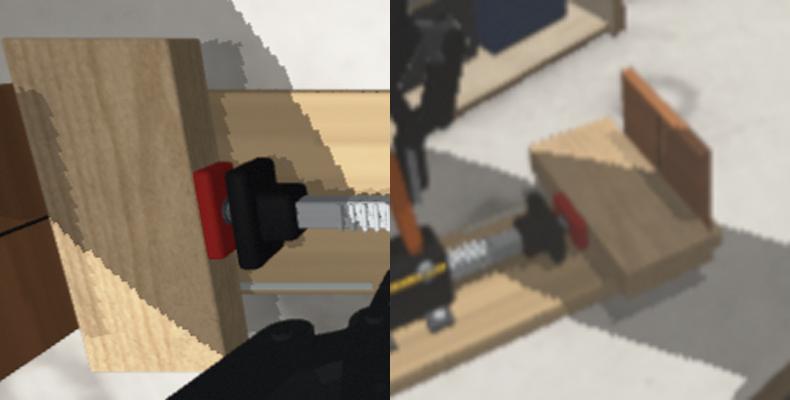

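```bash
python3 -c "
from bench import manip
print(manip.sign_off())"
```

```text
the job is handed in; nothing more can be done
None
```

I handed the job in at about 19 s. The fence is upright against its stop and the block sits flat against it. By my camera estimate the pad is pressed in about 9 mm, half way. The trigger is still held, about half squeezed, and the sanding block and tape were not touched.

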